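# Zero the photometer and hold the orange filter in its slot

### The arm

A 6-joint arm with a two-finger parallel gripper is mounted at the origin on the work surface. World frame = base frame: x ahead of the robot, y to its left, z up, the work surface at z = 0. Lengths are in m, angles in rad, forces in N, time in s.
With the tool pointing down it reaches from about 0.275 to 0.725 m from the base axis. Payload 15.9 kg.
Tool frame: the origin (TCP) lies on the centre line of the jaws, within the pads' length; the fingertips stand 14 mm ahead of it and the grasp point (between the pads) lies 5 mm behind it (env.tips_ahead is the z of the fingertips in the tool frame, in m); z points along the fingers, y is the line along which they close (so a half turn about z gives the same grasp; the last joint's range is limited). The gripper opens to 85 mm and grips with 20 to 120 N. Pads are 22 mm wide; open, the fingers measure 114 mm over their backs; the gripper's body (76 mm by 85 mm) begins 54 mm behind the grasp point. The pads swing forward as they close: fully open they stand 13 mm farther back than shut.
Start: joints at [-1.23, 0.213, -0.034, 1.323, 0, 1.571], TCP at [0.167, -0.471, 0.245] pointing down, gripper open.
Joint ranges: [-2.98, 2.98], [-0.74, 1.72], [-1.14, 1.35], [-2.1, 2.04], [-1.57, 1.44], [-3.14, 3.14]. Speed limits (rad/s): [1.89, 1.89, 2.39, 2.57, 3.14, 3.14].

### API

Orientations are given as [roll, pitch, yaw] about the fixed x, y, z axes, in that order (R = Rz(yaw) Ry(pitch) Rx(roll)).
In Python, from bench import env gives the robot as it stands.
- The arm moves only by the tool arm_command, never from a script. Its argument "rows" is a list that holds one entry, the list of rows, each a list of 5 numbers: the shift along the tool's x, y, z in cm, then the turn about the tool's z in rad, then the finger opening in cm, from 0 to 8.54. A call has 1 to 10 rows; each row shifts and turns the commanded pose from where the row before left it, along the tool's axes as they then stand; what a row does not reach is not made up. A row lasts 1/8 s, in which the tool goes at most 62.5 mm and 10.7 degrees, less where a joint would pass 70% of its speed; a pose out of reach is approached as far as the arm can. A call is refused whole if a number of a shift passes 6.25 or a number of a turn 0.188, either way. A call with a gripper value outside its range is refused whole. The fingers move at their own pace and stop on an object; "squeeze" is the grip in N (left out, the last holds). Time passes only in rows, so rows that do not move let the fingers close. It gives the time, the measured TCP pose, the force, the opening and the grip force at its end, in the units of the state.
- env.read_state(): the state, without advancing time (a new reading comes with each control period).
- env.snapshot(name): name is "scene" or "top" or "wrist"; returns the picture (400x640x3 uint8, red, green, blue); there is no depth.
- env.camera_model(name): a dict with "camera_matrix" (3x3 intrinsics, pixels), "origin" and "rotation" of the camera in the world. Camera axes: x right, y up, looking along -z (the intrinsics and any distortion apply to the point x, -y, -z); pixel columns grow to the right and rows downward; lengths in m; the calibration is good to about 2 mm. A picture is of the moment at which its call begins: read the wrist's pose just before it. camera_model takes no time and is no camera call; for the wrist camera it gives the pose at the moment of the call.
- env.sign_off(): hands the job in; it is judged then, once.
The state is a dict: "time": time; "joint_pos": joint angles; "dq": joint speeds; "joint_torque": joint torques, N m; "ee_pos": TCP position; "ee_rot": TCP orientation; "force": force on the tool from outside, world axes, zero at the start; "wrist_torque": the same for the moment, N m; "grip_width": finger opening in m; "grip_force": force on a finger pad.
Only numpy, scipy, OpenCV 4.12 (cv2) and the standard library are available. Lean on these libraries where they do the work, as an engineer would, in place of code of your own. Each camera call takes 0.05 s, during which the arm holds its last target. There are 200 camera calls.

### The job

Zero the blue photometer by pressing the black spring plunger on its top down to its stop for a moment and letting it come back up. Then lift the orange-handled filter paddle out of its stand, pass its blade down through the narrow slot in the photometer's white plate until the white band on the blade is at the slot's mouth, and hold it there: finish with the paddle still in the gripper, hanging upright and not resting or pushing on the instrument. Leave the green paddle and the other things on the bench where they are.

Things in the scene. Friction and masses are not known exactly. Their poses are not given: they have to be found in the camera images.
- photometer: Blue bench photometer, a fixed box 160 (its x) x 220 (its y) x 95 mm high; origin at the centre of its underside, z up. On its flat top lie the slot (55 mm to the -y side of its middle) and the black plunger (55 mm to the +y side). It never moves during a run; position and yaw change from run to run.
- slot (a point): Centre of the slot's mouth in the photometer's top face, 95 mm above the bench; axes as the photometer's. The slot, 8 mm along x and 32 mm along y, upper edge chamfered 1.5 mm, goes through a flush white plate (50 x 70 mm, 12 mm thick); below it is an open cavity 50 x 70 mm, its floor 83 mm below the mouth.
- plunger_top (a point): Centre of the top of the black round plunger head (32 mm diameter, 8 mm thick, on a 12 mm stem); 28 mm above the photometer's top when up. Moves down with the head.
- plunger (a joint): Travel of the spring plunger straight down in m: 0 up, 0.012 at its stop. The spring pushes back with about 2.4 N at the start and 7.2 N at the stop, and returns the head when let go.
- orange_paddle: Loose upright filter paddle, about 90 g. Origin at the centre of the blade's lower edge, z up along the blade. Blade 6 mm thick (its x), 30 mm wide (its y), 75 mm long; on it the orange handle, a block 20 (x) x 40 (y) x 45 mm high, from z = 75 to 120 mm, which is wider than the slot. A half turn about z leaves it the same.
- orange_tip (a point): Centre of the lower edge of the orange paddle's blade (the paddle's origin), axes as the paddle's.
- orange_band (a point): Centre of the white band, 16 mm high, round the orange paddle's blade: 52 mm above the lower edge. Below it 44 mm of black frame with an amber window, above it 15 mm of black up to the handle.
- orange_paddle_grip (a point): Middle of the orange handle, on the paddle's axis, 100 mm above the blade's lower edge and 25 mm above the handle's underside; grip it here across the 20 mm.
- stand_a: Grey fixed block, 70 x 70 x 85 mm high, in which the orange paddle stands: blade in a pocket 10 x 34 mm, handle's underside resting on the block's top, the blade's lower edge 10 mm above the bench. Origin at the centre of its underside. The two stands may have changed places.
- stand_b: The same kind of grey block, fixed, in which the green paddle stands.
- green_paddle: Paddle of the same shape with a green handle and green window, standing in the other block: a bystander, leave it. Origin and axes as the orange paddle's.
- specimen_jar: Loose clear jar with an orange lid, 52 mm diameter, 55 mm high; origin at the centre of its underside. Bystander.
- reagent_bottle: Loose amber bottle with a blue cap, 60 mm diameter, 130 mm high; origin at the centre of its underside. Bystander.
- mouse: Loose black computer mouse, 100 x 58 x 33 mm; origin at the centre of its underside. Bystander.
- beaker: Loose glass beaker, 64 mm diameter, 85 mm high; origin at the centre of its underside. Bystander.
Things that resemble listed ones, but are neither listed nor needed, are in the scene too. Leave any red look-alike of the stand_a alone.

How it is judged:
By the outcome, as a careful person would: the job done as asked, in the order asked, and still so for the second after the job is handed in, while the arm keeps its last pose, push and grip.
It also fails if it takes over 54 s, if anything falls off the work surface, if the arm or the gripper's body presses on something with over 40 N, if the wrist force passes 120 N, or if a joint passes its speed limit or range.

## Working session

There is one attempt and no reset: what is moved stays moved. The work goes in short steps, Python scripts to look and compute and a tool call to move; the robot and the scene stay as the last step left them, time stands still between calls to the robot, and variables do not carry over. Pictures are saved under pics/ and viewed, at most 10 in all, crops included, and the job is handed in when it is done.

Besides the shell and the picture viewer there is one more tool, called after "Emit:" as name(argument=value, ...) on one line, values as JSON. arm_command: Moves the arm, as the interface text tells. Its arguments: {"type":"object","properties":{"rows":{"type":"array","items":{"type":"array","items":{"type":"array","items":{"type":"number"}}}},"squeeze":{"type":"number"}},"required":["rows"]}

```bash
mkdir -p pics; python3 - <<'E'
from bench import env
import cv2,numpy as np
s=env.read_state();print(s['time'],s['ee_pos'],s['ee_rot'],s['grip_width'])
for n in('top','scene'):
    m=env.camera_model(n);im=env.snapshot(n);cv2.imwrite(f'pics/{n}0.png',im[:,:,::-1])
    print(n,m)
E
```

```text
0.0 [ 0.16701911 -0.47093132  0.24482415] [-3.14049881e+00  4.86076974e-06  3.40829220e-01] 0.08569198211639927
top {'camera_matrix': array([[376.48026419,   0.        , 322.09361992],
       [  0.        , 376.48026419, 199.73172462],
       [  0.        ,   0.        ,   1.        ]]), 'origin': array([0.32842114, 0.02282178, 1.0088593 ]), 'rotation': array([ 0.18770269,  0.00795013, -1.55801805])}
scene {'camera_matrix': array([[378.26069914,   0.        , 319.7314089 ],
       [  0.        , 378.26069914, 207.71227798],
       [  0.        ,   0.        ,   1.        ]]), 'origin': array([1.15214562, 0.22666242, 0.79808226]), 'rotation': array([0.77512696, 0.00886159, 1.84449425])}
```

View pics/top0.png

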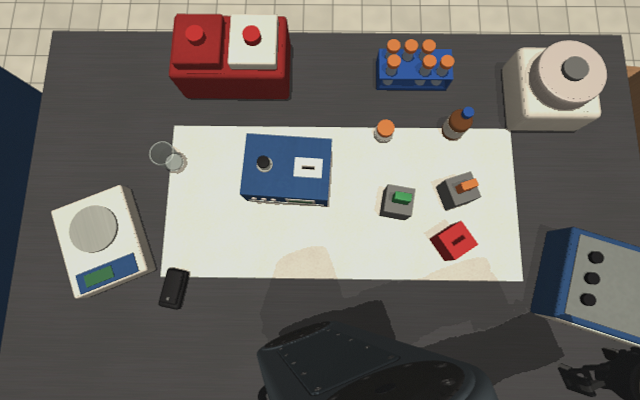

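View pics/scene0.png

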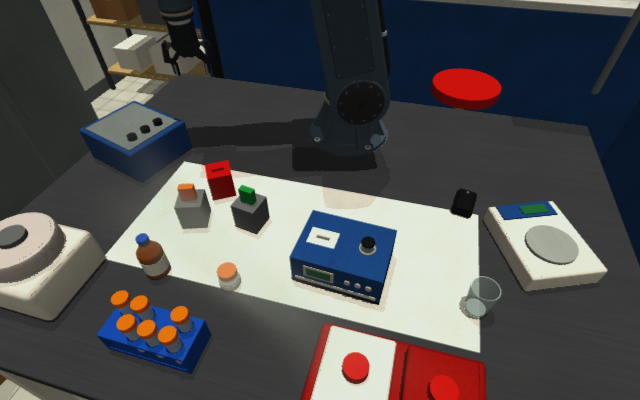

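The top view shows the photometer centred near (287,170), with its plunger at (264,162) and slot at (308,167). The orange handle is at (468,184) and the green one at (402,197); the red decoy stand is at (454,240). Next I'll back-project these.

```bash
cat > h.py <<'E'
from bench import env
import cv2,numpy as np
from scipy.spatial.transform import Rotation as Ro
def cam(n):
    m=env.camera_model(n);return m['camera_matrix'],np.array(m['origin']),Ro.from_euler('xyz',m['rotation']).as_matrix()
def back(m,uv,z):
    K,o,R=m;uv=np.atleast_2d(uv).astype(float)
    d=np.c_[(uv[:,0]-K[0,2])/K[0,0],-(uv[:,1]-K[1,2])/K[1,1],-np.ones(len(uv))]@R.T
    return (o+d*((z-o[2])/d[:,2])[:,None])[:,:2]
def proj(m,p):
    K,o,R=m;q=(np.atleast_2d(p)-o)@R;return np.c_[K[0,0]*q[:,0]/-q[:,2]+K[0,2],-K[1,1]*q[:,1]/-q[:,2]+K[1,2]]
def blob(mask,near=None,r=60):
    """largest contour (optionally centred near a pixel)"""
    cs=cv2.findContours(mask.astype(np.uint8),cv2.RETR_LIST,cv2.CHAIN_APPROX_NONE)[0]
    if near is not None: cs=[c for c in cs if np.hypot(*(c[:,0].mean(0)-near))<r]
    return max(cs,key=cv2.contourArea)
def rect(m,c,z):
    """min-area rectangle of contour in world xy at height z: centre, size, angle of long side (rad)"""
    w=back(m,c[:,0],z).astype(np.float32)*1000
    b=cv2.boxPoints(cv2.minAreaRect(w));e=[b[1]-b[0],b[2]-b[1]];e.sort(key=np.linalg.norm)
    return b.mean(0),[round(float(np.linalg.norm(x)),1) for x in e],float(np.arctan2(e[1][1],e[1][0])%np.pi)
E
python3 - <<'E'
from h import *
for n,pl,hd,bk,bd in(('top',(308,167),(468,184),(264,162),(287,170)),('scene',(323,238),(187,190),(368,245),(345,250))):
    im=cv2.imread(f'pics/{n}0.png');hsv=cv2.cvtColor(im,cv2.COLOR_BGR2HSV);H,S,V=cv2.split(hsv);m=cam(n)
    print(n)
    print(' plate',rect(m,blob((S<60)&(V>150)&(np.hypot(*(np.indices(H.shape)[::-1]-np.array(pl)[:,None,None]))<24),pl,10),.095))
    print(' handle',rect(m,blob((H<16)&(S>120)&(V>90),hd,15),.13))
    print(' plungerhead',rect(m,blob((V<60),bk,12),.123))
    print(' body',rect(m,blob((H>95)&(H<125)&(S>110),bd,25),.095))
E
```

```text
top
 plate (array([584.8854 ,  69.74422], dtype=float32), [51.5, 72.1], 1.5119493007659912)
 handle (array([ 533.9342 , -311.62424], dtype=float32), [21.9, 54.9], 1.9054926633834839)
 plungerhead (array([590.1013 , 178.97101], dtype=float32), [26.9, 28.2], 0.039613015949726105)
 body (array([580.43994, 124.77775], dtype=float32), [171.1, 217.2], 1.5107938051223755)
scene
 plate (array([584.3026  ,  68.232605], dtype=float32), [49.3, 71.1], 1.516635537147522)
 handle (array([ 556.57324, -304.6166 ], dtype=float32), [38.8, 75.4], 0.7036387324333191)
 plungerhead (array([595.4458 , 177.81287], dtype=float32), [30.0, 35.3], 2.996081590652466)
 body (array([613.8004 , 123.57799], dtype=float32), [209.1, 220.5], 1.509643316268921)
```

Emit:
arm_command(rows=[[[4.4,-3.36,0,0,0],[4.4,-3.36,0,0,0],[4.4,-3.36,0,0,0],[4.4,-3.36,0,0,0],[4.4,-3.36,0,0,0],[4.4,-3.36,0,0,0],[4.4,-3.36,0,0,0],[4.4,-3.36,0,0,0],[4.4,-3.36,0,0,0],[4.4,-3.36,0,0,0]]])

```text
time: 1.35
ee_pos: [0.4701, -0.0057, 0.2452]
ee_rot: [3.142, 0.0, 0.341]
force: [0.8, -2.2, -0.6]
grip_width: 0.0003
grip_force: 0.0
```

Emit:
arm_command(rows=[[[4.4,-3.36,0,0,0],[4.4,-3.36,0,0,0],[4.4,-3.36,0,0,0],[4.4,-3.36,0,0,0],[0,0,3,0,0],[0,0,2,0,0],[0,0,0,0,0],[0,0,0,0,0]]])

```text
time: 2.35
ee_pos: [0.5907, 0.1779, 0.1962]
ee_rot: [3.142, -0.001, 0.341]
force: [0.7, -0.5, -0.3]
grip_width: -0.0003
grip_force: 0.0
```

Emit:
arm_command(rows=[[[0,0.1,2.5,0,0],[0,0,2.0,0,0],[0,0,1.0,0,0],[0,0,0.5,0,0],[0,0,0.5,0,0],[0,0,0.4,0,0],[0,0,0,0,0]]])

```text
time: 3.22
ee_pos: [0.5911, 0.1771, 0.1267]
ee_rot: [3.141, -0.001, 0.341]
force: [-1.8, -1.1, 6.6]
grip_width: 0.0
grip_force: 3.1
```

Emit:
arm_command(rows=[[[0,0,0.15,0,0],[0,0,0.15,0,0],[0,0,0,0,0],[0,0,0,0,0]]])

```text
time: 3.72
ee_pos: [0.5912, 0.1772, 0.1249]
ee_rot: [3.141, -0.002, 0.341]
force: [-6.8, -2.1, 16.6]
grip_width: 0.0001
grip_force: 8.9
```

Emit:
arm_command(rows=[[[0,0,-2,0,0],[0,0,-5,0,0],[0,0,-5,0.18,4],[0,0,-2,0.18,8.5],[0,0,0,0.18,8.5],[0,0,0,0.18,8.5],[0,0,0,0.18,8.5],[0,0,0,0.18,8.5],[0,0,0,0.18,8.5],[0,0,0,0.18,8.5]]])

```text
time: 4.97
ee_pos: [0.5436, -0.1806, 0.2637]
ee_rot: [-2.878, 0.182, -0.457]
force: [0.7, 0.0, -0.3]
grip_width: 0.0846
grip_force: 0.0
```

Emit:
arm_command(rows=[[[0,0,0,0.18,8.5],[0,0,0,0.18,8.5],[0,0,0,0.171,8.5],[3.6,0,0,0,8.5],[3.6,0,0,0,8.5],[3.6,0,0,0,8.5],[0,0,0,0,8.5],[0,0,0,0,8.5]]])

```text
time: 5.98
ee_pos: [0.5368, -0.3546, 0.2308]
ee_rot: [-2.832, 0.325, -0.726]
force: [0.3, -0.2, 0.8]
grip_width: 0.085
grip_force: 0.0
```

```bash
python3 - <<'E'
from h import *
s=env.read_state();print(s['time'],s['ee_pos'],s['ee_rot'],s['joint_pos'],s['force'])
print(env.camera_model('wrist'));cv2.imwrite('pics/w1.png',env.snapshot('wrist')[:,:,::-1])
E
```

```text
5.975 [ 0.53677508 -0.35459237  0.23083007] [-2.83203324  0.32492038 -0.72610903] [-0.72697438  0.92046024  1.00095792  1.97647655  0.30928306  3.14073174] [ 0.31726105 -0.15387414  0.75574889]
{'camera_matrix': array([[343.73698454,   0.        , 319.68976001],
       [  0.        , 343.73698454, 196.599148  ],
       [  0.        ,   0.        ,   1.        ]]), 'origin': array([ 0.59283198, -0.45664323,  0.32280191]), 'rotation': array([-0.63511101,  0.29249208, -2.39872225])}
```

View pics/w1.png

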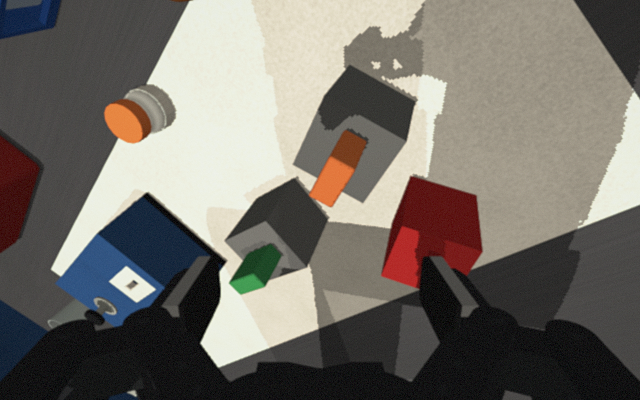

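The arm swung because joint 6 ran into its limit at 3.14. I'll turn the other way, which gives the equivalent grasp half a turn round.

Emit:
arm_command(rows=[[[0,0,0,-0.18,8.5],[0,0,0,-0.18,8.5],[0,0,0,-0.18,8.5]]])

```text
time: 6.4
ee_pos: [0.5364, -0.3542, 0.2326]
ee_rot: [-2.714, 0.122, -0.205]
force: [1.1, -0.2, -0.1]
grip_width: 0.0851
grip_force: 0.0
```

```bash
python3 - <<'E'
from h import *
s=env.read_state();print(s['time'],s['ee_pos'],s['ee_rot'],s['joint_pos'],s['force'])
E
```

```text
6.4 [ 0.53638157 -0.35422753  0.2326146 ] [-2.7137835   0.12185123 -0.20454707] [-0.7269495   0.91698851  0.99921186  1.97657317  0.30926652  2.59482251] [ 1.09457828 -0.23632109 -0.05660236]
```

Emit:
arm_command(rows=[[[0,0,-2.5,-0.18,8.5],[0,0,-2.5,-0.18,8.5],[0,0,-2.5,-0.18,8.5],[0,0,-2.5,-0.18,8.5],[0,0,-2.5,-0.18,8.5],[0,0,0,-0.18,8.5]]])

```text
time: 7.15
ee_pos: [0.5042, -0.3674, 0.3058]
ee_rot: [-2.894, -0.314, 0.797]
force: [-0.4, 0.0, 0.5]
grip_width: 0.085
grip_force: 0.0
```

```bash
cat >> h.py <<'E'
def st():
    s=env.read_state();R=Ro.from_euler('xyz',s['ee_rot']).as_matrix();j=s['joint_pos']
    er=np.array([np.cos(j[0]),np.sin(j[0])]);et=np.array([-er[1],er[0]]);z=R[:2,2]
    print('t',round(s['time'],2),'p',np.round(s['ee_pos'],4),'rot',np.round(s['ee_rot'],3),'j',np.round(j,3),'tilt r,t',np.round([z@er,z@et],3),'F',np.round(s['force'],1))
    print('tool-axis comps (cm) of world x,y,z unit:',np.round(R.T,3).T.tolist())
    return s,R
E
python3 -c "
from h import *
st()"
```

```text
t 7.15 p [ 0.5042 -0.3674  0.3058] rot [-2.894 -0.314  0.797] j [-0.775  0.822  1.026  2.036  0.304  1.49 ] tilt r,t [-0.246  0.299] F [-0.4  0.   0.5]
tool-axis comps (cm) of world x,y,z unit: [[0.664, 0.747, 0.034], [0.68, -0.623, 0.386], [0.309, -0.233, -0.922]]
```

Emit:
arm_command(rows=[[[0,0,-2.5,-0.187,8.5],[0,0,-2.5,-0.187,8.5],[0,0,-2.5,-0.187,8.5],[0,0,0,-0.187,8.5],[0,0,0,-0.187,8.5],[0,0,0,-0.187,8.5],[0,0,0,-0.187,8.5],[0,0,0,-0.187,8.5],[0,0,0,-0.187,8.5],[0,0,0,-0.187,8.5]]])

```text
time: 8.4
ee_pos: [0.4829, -0.3703, 0.3419]
ee_rot: [2.779, -0.091, 2.716]
force: [-0.0, 0.3, 0.3]
grip_width: 0.0852
grip_force: 0.0
```

Emit:
arm_command(rows=[[[0,0,0,-0.187,8.5],[0,0,0,-0.187,8.5],[0,0,0,-0.187,8.5],[0,0,0,-0.187,8.5],[0,0,0,-0.187,8.5],[0,0,0,-0.187,8.5],[0,0,0,-0.187,8.5],[0,0,0,-0.187,8.5],[0,0,0,-0.187,8.5],[0,0,0,-0.187,8.5]]])

```text
time: 9.65
ee_pos: [0.4829, -0.3703, 0.3418]
ee_rot: [-3.123, 0.373, -1.71]
force: [0.8, 1.0, -0.4]
grip_width: 0.0854
grip_force: 0.0
```

```bash
python3 -c "
from h import *
st()"
```

```text
t 9.65 p [ 0.4829 -0.3703  0.3418] rot [-3.123  0.373 -1.71 ] j [-0.803  0.747  0.99   2.035  0.303 -2.264] tilt r,t [-0.21   0.298] F [ 0.8  1.  -0.4]
tool-axis comps (cm) of world x,y,z unit: [[-0.13, -0.989, 0.069], [-0.922, 0.146, 0.358], [-0.364, -0.017, -0.931]]
```

Emit:
arm_command(rows=[[[0,0,0,-0.187,8.5],[0,0,0,-0.187,8.5],[0,0,0,-0.187,8.5],[0,0,0,-0.187,8.5],[0,0,0,-0.187,8.5],[0,0,0,-0.187,8.5],[0,0,0,-0.187,8.5],[0,0,0,-0.187,8.5],[0,0,0,-0.187,8.5]]])

```text
time: 10.78
ee_pos: [0.5945, -0.193, 0.3414]
ee_rot: [-2.956, 0.012, -0.404]
force: [1.4, 0.0, 0.8]
grip_width: 0.0851
grip_force: 0.0
```

```bash
python3 -c "
from h import *
st()"
```

```text
t 10.78 p [ 0.5945 -0.193   0.3414] rot [-2.956  0.012 -0.404] j [-0.403  0.53   0.655  1.707  0.185 -3.141] tilt r,t [-0.011  0.184] F [1.4 0.  0.8]
tool-axis comps (cm) of world x,y,z unit: [[0.919, -0.388, 0.062], [-0.393, -0.903, 0.174], [-0.012, -0.184, -0.983]]
```

Emit:
arm_command(rows=[[[0,0,0,-0.187,8.5],[0,0,0,-0.187,8.5],[0,0,0,-0.187,8.5]]])

```text
time: 11.15
ee_pos: [0.6246, -0.0479, 0.3413]
ee_rot: [-3.085, -0.063, -0.105]
force: [0.7, -0.6, -0.7]
grip_width: 0.0849
grip_force: 0.0
```

```bash
python3 -c "
from h import *
st()"
```

```text
t 11.15 p [ 0.6246 -0.0479  0.3413] rot [-3.085 -0.063 -0.105] j [-0.104  0.453  0.542  1.596  0.057 -3.141] tilt r,t [0.063 0.057] F [ 0.7 -0.6 -0.7]
tool-axis comps (cm) of world x,y,z unit: [[0.993, -0.101, 0.069], [-0.104, -0.993, 0.05], [0.063, -0.057, -0.996]]
```

Emit:
arm_command(rows=[[[0,0,0,0.187,8.5],[0,0,0,0.187,8.5],[0,0,0,0.187,8.5],[0,0,0,0.187,8.5],[0,0,0,0.187,8.5],[0,0,0,0.187,8.5]]])

```text
time: 11.9
ee_pos: [0.6244, -0.0495, 0.3413]
ee_rot: [-3.06, 0.026, -1.233]
force: [1.0, -0.6, 0.7]
grip_width: 0.0851
grip_force: 0.0
```

Emit:
arm_command(rows=[[[2.87,4.81,0,0,8.5],[2.87,4.81,0,0,8.5],[2.87,4.81,0,0,8.5],[2.87,4.81,0,0,8.5],[2.87,4.81,0,0,8.5],[2.87,4.81,0,0,8.5],[2.87,4.81,0,0,8.5],[2.87,4.81,0,0,8.5],[2.87,4.81,0,0,8.5],[2.87,4.81,0,0,8.5]]])

```text
time: 13.15
ee_pos: [0.2686, -0.4804, 0.2953]
ee_rot: [-3.061, 0.024, -1.227]
force: [1.2, 0.0, 0.0]
grip_width: 0.0852
grip_force: 0.0
```

```bash
python3 -c "
from h import *
st()"
```

```text
t 13.15 p [ 0.2686 -0.4804  0.2953] rot [-3.061  0.024 -1.227] j [-1.106  0.333  0.248  1.5    0.082 -3.02 ] tilt r,t [-0.014  0.082] F [1.2 0.  0. ]
tool-axis comps (cm) of world x,y,z unit: [[0.337, -0.939, 0.067], [-0.941, -0.334, 0.049], [-0.024, -0.08, -0.997]]
```

Emit:
arm_command(rows=[[[0,0,0,-0.16,8.5],[0,0,0,-0.16,8.5],[0,0,0,-0.16,8.5],[0,0,0,0,8.5]]])

```text
time: 13.65
ee_pos: [0.3481, -0.4235, 0.2953]
ee_rot: [-3.135, -0.006, -0.887]
force: [-1.0, -0.1, -0.7]
grip_width: 0.0849
grip_force: 0.0
```

```bash
python3 -c "
from h import *
st()"
```

```text
t 13.65 p [ 0.3481 -0.4235  0.2953] rot [-3.135 -0.006 -0.887] j [-0.886  0.31   0.219  1.474  0.006 -3.141] tilt r,t [0.006 0.006] F [-1.  -0.1 -0.7]
tool-axis comps (cm) of world x,y,z unit: [[0.632, -0.775, 0.008], [-0.775, -0.632, -0.0], [0.006, -0.006, -1.0]]
```

Emit:
arm_command(rows=[[[0,0,0,0.175,8.5],[0,0,0,0.174,8.5],[-1.14,-5.3,1,0,8.5],[-1.14,-5.3,1,0,8.5],[-1.14,-5.3,1,0,8.5],[-1.14,-5.3,1,0,8.5],[0,0,0,0,8.5],[0,0,0,0,8.5]]])

```text
time: 14.65
ee_pos: [0.532, -0.3146, 0.2563]
ee_rot: [-3.134, -0.002, -1.242]
force: [-0.6, 0.4, -0.1]
grip_width: 0.0851
grip_force: 0.0
```

```bash
python3 - <<'E'
from h import *
s,R=st();m=cam('wrist');im=env.snapshot('wrist')[:,:,::-1];cv2.imwrite('pics/w2.png',im)
print('cam in tool',R.T@(m[1]-s['ee_pos']),'view dir',R.T@-m[2][:,2],'K',m[0][0])
print('scene plunger up?');cv2.imwrite('pics/scene2.png',env.snapshot('scene')[:,:,::-1])
E
```

```text
t 14.65 p [ 0.532  -0.3146  0.2563] rot [-3.134e+00 -2.000e-03 -1.242e+00] j [-0.536  0.463  0.345  1.446  0.004 -2.436] tilt r,t [0.006 0.004] F [-0.6  0.4 -0.1]
tool-axis comps (cm) of world x,y,z unit: [[0.323, -0.946, 0.008], [-0.946, -0.323, 0.001], [0.002, -0.007, -1.0]]
cam in tool [ 0.07438788 -0.0001845  -0.12815423] view dir [-2.90794033e-01  2.40776094e-04  9.56785646e-01] K [343.73698454   0.         319.68976001]
scene plunger up?
```

View pics/w2.png

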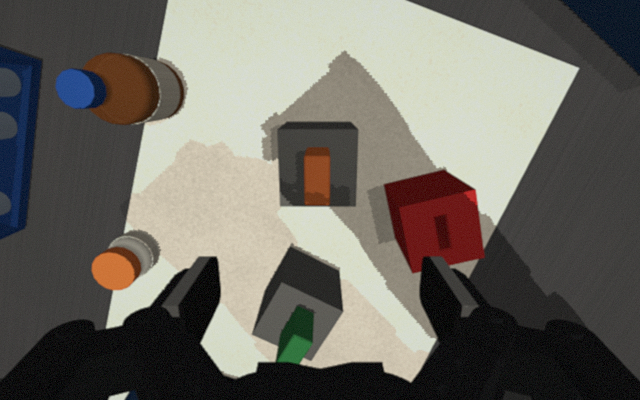

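```bash
python3 - <<'E'
import cv2
im=cv2.imread('pics/w2.png')[110:220,260:380];a=cv2.resize(im,None,fx=4,fy=4,interpolation=cv2.INTER_CUBIC)
b=cv2.imread('pics/scene2.png')[205:300,285:405];b=cv2.resize(b,(400,440*95*120//(110*120)),interpolation=cv2.INTER_CUBIC)
b=cv2.resize(b,(310,440));c=cv2.convertScaleAbs(cv2.hconcat([a,b]),alpha=1.6,beta=10);cv2.imwrite('pics/c2.png',c)
E
```

```text
(no output)
```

View pics/c2.png

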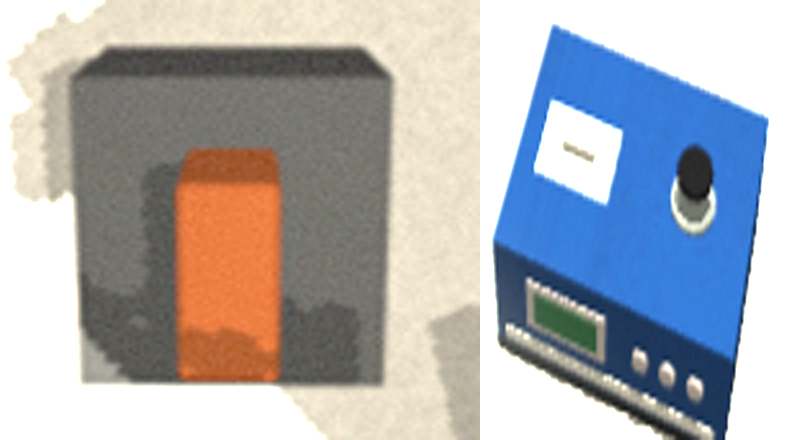

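```bash
python3 - <<'E'
from h import *
m=cam('wrist');p=np.array([[178,184],[279,184],[279,380],[178,380]])/4+[260,110]-.375
w=back(m,p,.13);print(w,'c',w.mean(0),'size',np.linalg.norm(w[1]-w[0]),np.linalg.norm(w[2]-w[1]))
for e in(w[0]-w[3],w[1]-w[2]):print('long dir',np.arctan2(e[1],e[0]))
# slot plate by stand top as a check
q=np.array([[70,77],[392,77],[383,383],[83,383]])/4+[260,110]-.375;v=back(m,q,.085);print('stand c',v.mean(0),np.linalg.norm(v[1]-v[0]),np.linalg.norm(v[2]-v[3]),np.linalg.norm(v[2]-v[1]))
s,R=st();d=w.mean(0)-s['ee_pos'][:2];print('tool shift cm',100*R.T@np.array([*d,0]))
E
```

```text
[[ 0.55326566 -0.33883808]
 [ 0.53540898 -0.3449388 ]
 [ 0.52271073 -0.30858583]
 [ 0.54133379 -0.30220012]] c [ 0.53817979 -0.32364071] size 0.018870074642999637 0.03850693182121017
long dir -1.25595913452356
long dir -1.2347415120522387
stand c [ 0.53809395 -0.32356964] 0.06921694449325272 0.06885007459113175 0.06917435352441323
t 14.75 p [ 0.5318 -0.3153  0.2564] rot [-3.134e+00 -2.000e-03 -1.243e+00] j [-0.537  0.463  0.345  1.446  0.004 -2.436] tilt r,t [0.007 0.004] F [-0.4 -0.7 -0.2]
tool-axis comps (cm) of world x,y,z unit: [[0.322, -0.947, 0.008], [-0.947, -0.322, 0.0], [0.002, -0.008, -1.0]]
tool shift cm [ 0.99792596 -0.33563163  0.00465255]
```

Emit:
arm_command(rows=[[[0.96,-0.22,2,0,5],[0,0,3,0,5],[0,0,3,0,5],[0,0,3,0,5],[0,0,2,0,5],[0,0,1.5,0,5],[0,0,0.5,0,5],[0,0,0,0,5]]])

```text
time: 15.75
ee_pos: [0.5391, -0.3229, 0.1059]
ee_rot: [-3.134, -0.001, -1.242]
force: [0.4, -0.6, 0.4]
grip_width: 0.0503
grip_force: 0.0
```

Emit:
arm_command(rows=[[[0,0,0,0,1.5],[0,0,0,0,1.5],[0,0,0,0,1.5],[0,0,0,0,1.5],[0,0,0,0,1.5]]], squeeze=40)

```text
time: 16.38
ee_pos: [0.5395, -0.3229, 0.1063]
ee_rot: [-3.134, -0.002, -1.241]
force: [-1.5, -0.5, 6.2]
grip_width: 0.0198
grip_force: 39.1
```

Emit:
arm_command(rows=[[[0,0,-1,0,1.5],[0,0,-2,0,1.5],[0,0,-2.5,0,1.5],[0,0,-2.5,0,1.5],[0,0,-3,0,1.5],[0,0,-3,0,1.5],[0,0,-2,0,1.5],[0,0,0,0,1.5]]])

```text
time: 17.38
ee_pos: [0.5386, -0.3231, 0.2672]
ee_rot: [-3.133, -0.003, -1.241]
force: [0.1, -0.7, -0.7]
grip_width: 0.0195
grip_force: 39.1
```

```bash
python3 - <<'E'
from h import *
s,R=st();print(s['grip_width'],s['grip_force'],s['wrist_torque'])
yaw=-1.63;d=np.array([.585-s['ee_pos'][0],.0695-s['ee_pos'][1]])
for y in(s['ee_rot'][2],yaw):print('shift at yaw',y,100*(d@np.array([np.cos(y),np.sin(y)])),100*(d@np.array([np.sin(y),-np.cos(y)])))
E
```

```text
t 17.38 p [ 0.5386 -0.3231  0.2672] rot [-3.133e+00 -3.000e-03 -1.241e+00] j [-0.543  0.487  0.409  1.485  0.005 -2.443] tilt r,t [0.008 0.005] F [ 0.1 -0.7 -0.7]
tool-axis comps (cm) of world x,y,z unit: [[0.324, -0.946, 0.009], [-0.946, -0.324, -0.0], [0.003, -0.009, -1.0]]
0.019453806663844338 39.103742837905884 [0.04338698 0.0054642  0.04011977]
shift at yaw -1.2411309189818156 -35.648815937897474 -17.09893547749007
shift at yaw -1.63 -39.47014697968823 -2.306332508392794
```

Emit:
arm_command(rows=[[[0,0,0,0.13,1.5],[0,0,0,0.13,1.5],[0,0,0,0.129,1.5]]])

```text
time: 17.75
ee_pos: [0.5378, -0.3226, 0.2644]
ee_rot: [-3.136, 0.002, -1.634]
force: [-0.3, 0.2, -0.4]
grip_width: 0.0196
grip_force: 39.0
```

Emit:
arm_command(rows=[[[-3,-0.26,0,0,1.5],[-5,-0.26,0,0,1.5],[-5.5,-0.26,0,0,1.5],[-5.5,-0.26,0,0,1.5],[-5.5,-0.26,0,0,1.5],[-5.5,-0.26,0,0,1.5],[-5.5,-0.26,0,0,1.5],[-5,-0.26,0,0,1.5],[-3.5,-0.26,0,0,1.5],[-1.5,0,0,0,1.5]]])

```text
time: 19.0
ee_pos: [0.588, 0.1318, 0.2652]
ee_rot: [-3.136, 0.001, -1.628]
force: [0.8, -0.1, 0.2]
grip_width: 0.0194
grip_force: 39.1
```

Emit:
arm_command(rows=[[[0,0,0,0,1.5],[0,0,0,0,1.5],[0,0,0,0,1.5]]])

```text
time: 19.38
ee_pos: [0.5884, 0.1288, 0.2665]
ee_rot: [-3.135, 0.001, -1.632]
force: [-0.5, 0.4, -0.8]
grip_width: 0.0196
grip_force: 39.1
```

```bash
python3 - <<'E'
from h import *
s,R=st();im=env.snapshot('wrist')[:,:,::-1];cv2.imwrite('pics/w3.png',im)
m=cam('wrist');print(proj(m,[[.585,.0695,.095]]))
E
```

```text
t 19.38 p [0.5884 0.1288 0.2665] rot [-3.135e+00  1.000e-03 -1.632e+00] j [ 0.216  0.427  0.315  1.451 -0.    -1.294] tilt r,t [ 0.007 -0.   ] F [-0.5  0.4 -0.8]
tool-axis comps (cm) of world x,y,z unit: [[-0.061, -0.998, 0.007], [-0.998, 0.061, 0.001], [-0.001, -0.007, -1.0]]
[[321.1611512  110.00544704]]
```

View pics/w3.png

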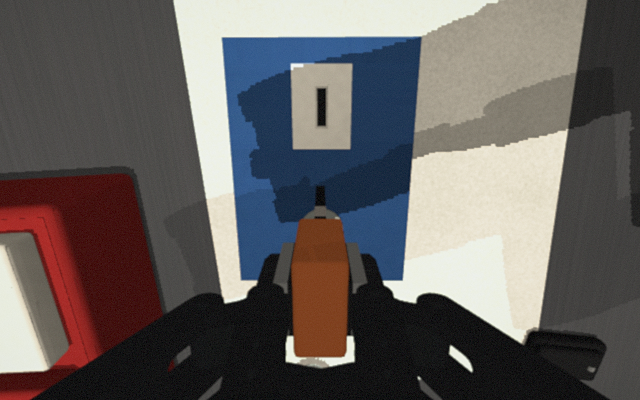

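The slot is at (321,107) in a lit-grey plate, square to the image. The blade's tip shows at about (320,188) and the held handle is centred near column 320.

```bash
python3 - <<'E'
from h import *
im=cv2.imread('pics/w3.png');H,S,V=cv2.split(cv2.cvtColor(im,cv2.COLOR_BGR2HSV));m=cam('wrist')
yx=np.indices(H.shape);win=(abs(yx[1]-321)<45)&(abs(yx[0]-107)<60)
print('plate',rect(m,blob((S<75)&(V>120)&win,(321,107),8),.095))
g=cv2.cvtColor(im,cv2.COLOR_BGR2GRAY)
sl=np.s_[84:132,308:335];w=np.clip(110-g[sl].astype(float),0,None);w[w<20]=0
c=[(w*yx[i][sl]).sum()/w.sum() for i in(1,0)];print('slot px',c,back(m,c,.095))
print('slot',rect(m,blob((g<90)&(abs(yx[1]-321)<12)&(abs(yx[0]-107)<28)),.095))
s,R=st();p=np.array(s['ee_pos'])
# predicted paddle points (tool frame): front lower blade edge corners, handle front faces
P=lambda q:proj(m,p+np.array(q)@R.T).round(1).tolist()
print('blade tip front edge',P([[.015,-.003,.096],[.015,.003,.096]]))
print('handle top front/back corners',P([[.02,-.01,-.024],[.02,.01,-.024],[-.02,-.01,-.024],[-.02,.01,-.024]]),'bottom front',P([[.02,-.01,.021],[.02,.01,.021]]))
a=cv2.resize(im[170:370,270:370],None,fx=4,fy=4,interpolation=cv2.INTER_CUBIC)[:600]
a=cv2.convertScaleAbs(a,alpha=2.2);cv2.imwrite('pics/c3.png',a)
E
```

```text
plate (array([585.16437,  66.99161], dtype=float32), [50.3, 69.5], 1.5128741264343262)
slot px [np.float64(321.1693842246678), np.float64(106.51963635025213)] [[0.58482332 0.0666504 ]]
slot (array([584.9704 ,  66.85506], dtype=float32), [6.9, 30.2], 1.5106900930404663)
t 19.43 p [0.5884 0.129  0.2665] rot [-3.135e+00  2.000e-03 -1.631e+00] j [ 0.216  0.427  0.315  1.451 -0.    -1.294] tilt r,t [ 0.007 -0.   ] F [-0.1  0.3 -1.4]
tool-axis comps (cm) of world x,y,z unit: [[-0.061, -0.998, 0.007], [-0.998, 0.061, 0.001], [-0.002, -0.007, -1.0]]
blade tip front edge [[315.6, 184.1], [324.5, 184.1]]
handle top front/back corners [[290.7, 261.1], [350.2, 261.1], [293.3, 358.7], [347.4, 358.7]] bottom front [[298.5, 215.2], [341.9, 215.2]]
```

View pics/c3.png

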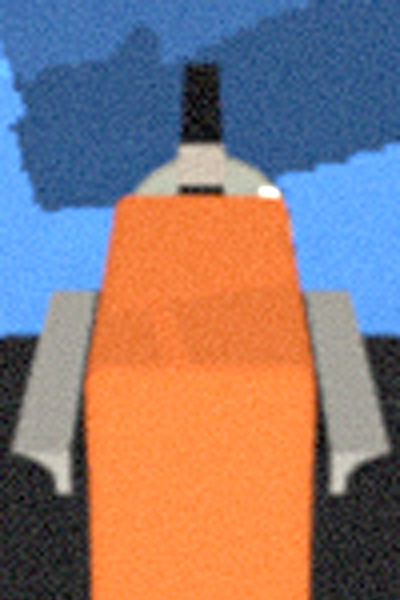

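The blade tip sits within about 0.1 mm of prediction sideways. I'll go down next to the slot for a close relative check.

Emit:
arm_command(rows=[[[0.5,0,1.5,0,1.5],[0.8,0,2,0,1.5],[0.7,0,2,0,1.5],[0,0,1,0,1.5],[0,0,0,0,1.5],[0,0,0,0,1.5],[0,0,0,0,1.5]]])

```text
time: 20.3
ee_pos: [0.588, 0.1103, 0.202]
ee_rot: [-3.134, 0.002, -1.63]
force: [0.6, 0.3, -0.7]
grip_width: 0.0197
grip_force: 39.1
```

```bash
cat > look.py <<'E'
from h import *
import sys
s,R=st();p=np.array(s['ee_pos']);m=cam('wrist');im=env.snapshot('wrist')[:,:,::-1].copy();cv2.imwrite(f'pics/{sys.argv[1]}.png',im)
g=cv2.cvtColor(im,cv2.COLOR_BGR2GRAY);S=cv2.cvtColor(im,cv2.COLOR_BGR2HSV)[:,:,1]
pr=lambda q:proj(m,p+np.array(q)@R.T).round(1).tolist()
print('pred tip edge',pr([[.015,-.003,.096],[.015,.003,.096]]),'slot px',proj(m,[.585,.0668,.095]).round(1))
u,v=proj(m,[.585,.0668,.095])[0];yx=np.indices(g.shape);near=(abs(yx[1]-u)<15)&(abs(yx[0]-v)<32)
c,sz,a=rect(m,blob((g<85)&near),.095);print('slot',c,sz,a)
pl=rect(m,blob((S<75)&(g>105)&(abs(yx[1]-u)<60)&(abs(yx[0]-v)<75)),.095);print('plate',pl)
d=np.array([*(c/1000),0])-[p[0],p[1],0];print('slot-TCP in tool cm',100*R.T@d)
k=cv2.resize(im[int(v)-55:int(v)+95,int(u)-50:int(u)+50],None,fx=4,fy=4,interpolation=cv2.INTER_CUBIC);cv2.imwrite(f'pics/{sys.argv[1]}c.png',cv2.convertScaleAbs(k,alpha=1.6));print('crop origin',int(u)-50,int(v)-55)
E
python3 look.py w4
```

```text
t 20.3 p [0.588  0.1103 0.202 ] rot [-3.134e+00  2.000e-03 -1.630e+00] j [ 0.186  0.421  0.144  1.285 -0.    -1.326] tilt r,t [ 0.008 -0.   ] F [ 0.6  0.3 -0.7]
tool-axis comps (cm) of world x,y,z unit: [[-0.059, -0.998, 0.008], [-0.998, 0.059, 0.001], [-0.002, -0.008, -1.0]]
pred tip edge [[315.6, 184.1], [324.5, 184.1]] slot px [[321.9 139. ]]
slot [584.8738    66.069725] [6.9, 29.0] 1.5130219459533691
plate (array([584.88446,  67.33588], dtype=float32), [50.4, 69.7], 1.5121076107025146)
slot-TCP in tool cm [ 4.43621315  0.05227693 -0.0086909 ]
crop origin 271 83
```

View pics/w4c.png

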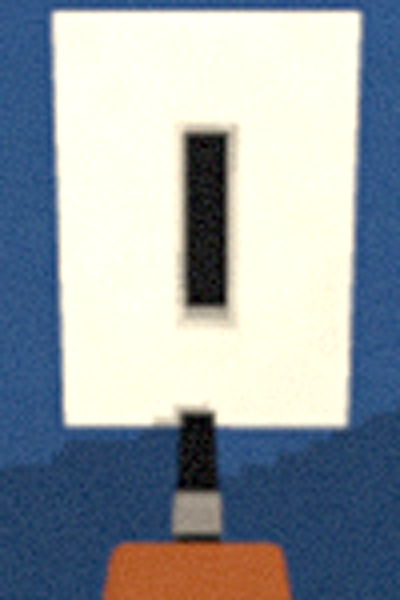

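Emit:
arm_command(rows=[[[1.2,0.02,0,0,1.5],[2,0.03,0,0,1.5],[1.2,0.03,0,0,1.5],[0,0,0,0,1.5],[0,0,0,0,1.5],[0,0,0,0,1.5]]])

```text
time: 21.1
ee_pos: [0.5843, 0.0666, 0.2012]
ee_rot: [-3.135, 0.002, -1.63]
force: [0.2, -1.0, -0.9]
grip_width: 0.0193
grip_force: 39.1
```

```bash
python3 - <<'E'
from h import *
s,R=st();p=np.array(s['ee_pos'])
d=np.array([.58488,.06734,0])-[p[0],p[1],0];print('tool cm to go (want x .085,y .013 beyond)',100*R.T@d+[.085,.013,0])
E
```

```text
t 21.1 p [0.5843 0.0666 0.2012] rot [-3.135e+00  2.000e-03 -1.630e+00] j [ 0.113  0.4    0.111  1.274  0.    -1.399] tilt r,t [0.007 0.   ] F [ 0.2 -1.  -0.9]
tool-axis comps (cm) of world x,y,z unit: [[-0.059, -0.998, 0.007], [-0.998, 0.059, 0.001], [-0.002, -0.007, -1.0]]
tool cm to go (want x .085,y .013 beyond) [ 0.00684444 -0.04120764  0.0005068 ]
```

Emit:
arm_command(rows=[[[0,-0.03,0.4,0,1.5],[0,0,0.4,0,1.5],[0,0,0.3,0,1.5],[0,0,0.3,0,1.5],[0,0,0,0,1.5],[0,0,0,0,1.5]]])

```text
time: 21.85
ee_pos: [0.5847, 0.0662, 0.1874]
ee_rot: [-3.135, 0.002, -1.63]
force: [-0.5, 0.5, -0.4]
grip_width: 0.0196
grip_force: 39.1
```

```bash
python3 - <<'E'
from h import *
s,R=st();print(s['wrist_torque'],s['grip_width']);im=env.snapshot('wrist')[:,:,::-1]
cv2.imwrite('pics/w5c.png',cv2.convertScaleAbs(cv2.resize(im[120:270,260:380],None,fx=4,fy=4,interpolation=cv2.INTER_CUBIC),alpha=1.8))
E
```

```text
t 21.85 p [0.5847 0.0662 0.1874] rot [-3.135e+00  2.000e-03 -1.630e+00] j [ 0.113  0.405  0.083  1.241  0.    -1.399] tilt r,t [0.007 0.   ] F [-0.5  0.5 -0.4]
tool-axis comps (cm) of world x,y,z unit: [[-0.059, -0.998, 0.007], [-0.998, 0.059, 0.001], [-0.002, -0.007, -1.0]]
[-0.02119977  0.02297386  0.00824638] 0.019596857045688632
```

View pics/w5c.png

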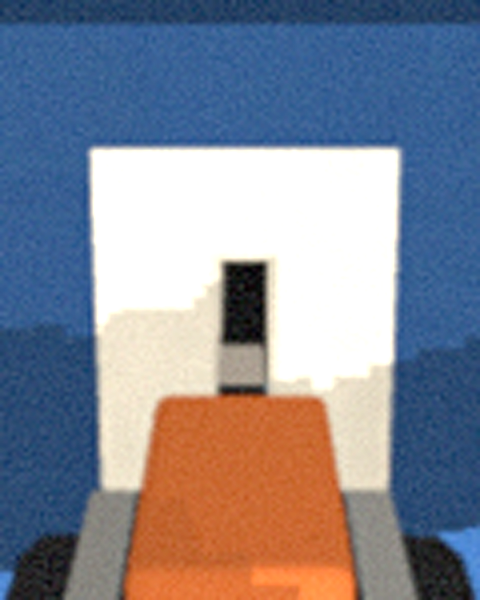

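The tip is about 4 mm into the slot with no contact force, so I'll carry on down.

Emit:
arm_command(rows=[[[0,0,0.5,0,1.5],[0,0,0.7,0,1.5],[0,0,0.7,0,1.5],[0,0,0.6,0,1.5],[0,0,0,0,1.5]]])

```text
time: 22.52
ee_pos: [0.5845, 0.0662, 0.1617]
ee_rot: [-3.136, 0.001, -1.63]
force: [0.0, -0.2, -0.4]
grip_width: 0.0194
grip_force: 39.1
```

Emit:
arm_command(rows=[[[0,0.02,0.6,0,1.5],[0,0,0.7,0,1.5],[0,0,0.6,0,1.5],[0,0,0.4,0,1.5],[0,0,0,0,1.5],[0,0,0,0,1.5],[0,0,0,0,1.5]]])

```text
time: 23.4
ee_pos: [0.5849, 0.0663, 0.1395]
ee_rot: [-3.134, 0.002, -1.63]
force: [0.2, 0.0, -0.5]
grip_width: 0.0196
grip_force: 39.1
```

```bash
python3 - <<'E'
from h import *
s,R=st();print(s['wrist_torque'],s['grip_width'],s['grip_force']);m=cam('wrist');im=env.snapshot('wrist')[:,:,::-1]
a=cv2.resize(im[120:270,260:380],None,fx=3,fy=4,interpolation=cv2.INTER_CUBIC)
b=cv2.resize(env.snapshot('scene')[205:305,285:405,::-1],(432,600),interpolation=cv2.INTER_CUBIC)
cv2.imwrite('pics/w6c.png',cv2.convertScaleAbs(cv2.hconcat([a,b]),alpha=1.6))
p=np.array(s['ee_pos']);print('band rows pred (bottom,centre,top), mouth:',proj(m,p+np.array([[.015,0,.096-z] for z in(.044,.052,.06)])@R.T)[:,1])
E
```

```text
t 23.4 p [0.5849 0.0663 0.1395] rot [-3.134e+00  2.000e-03 -1.630e+00] j [ 0.113  0.426 -0.008  1.129  0.    -1.399] tilt r,t [0.007 0.   ] F [ 0.2  0.  -0.5]
tool-axis comps (cm) of world x,y,z unit: [[-0.059, -0.998, 0.007], [-0.998, 0.059, 0.001], [-0.002, -0.007, -1.0]]
[ 0.00327686 -0.03556493 -0.02331012] 0.019631136793828843 39.137704968452454
band rows pred (bottom,centre,top), mouth: [204.51755795 209.24419759 214.38594406]
```

View pics/w6c.png

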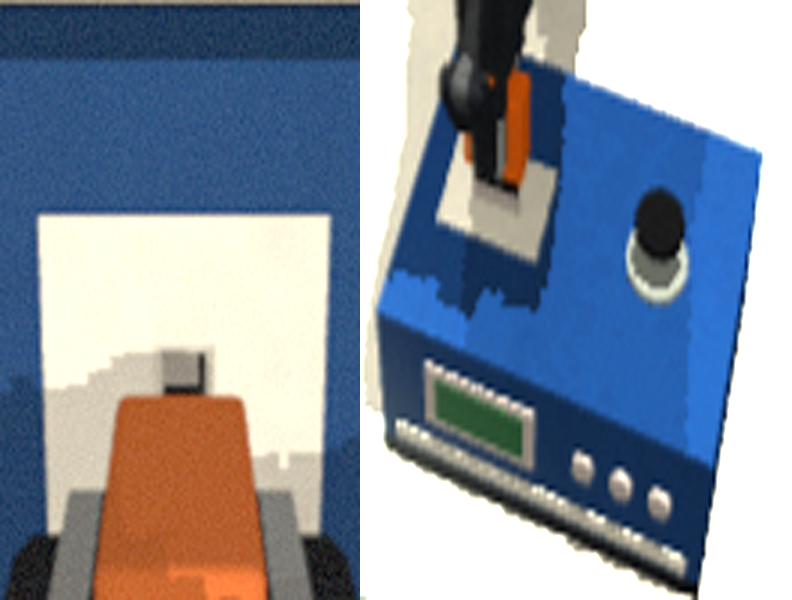

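The white band is at the slot's mouth and the blade is centred in the slot. Force is near zero, and the plunger is back up.

```bash
python3 -c "
from bench import env
print(env.sign_off())"
```

```text
the job is handed in; nothing more can be done
None
```

The job is handed in: I pressed the plunger to its stop and it came back up, and the orange paddle is held upright in the slot with its white band at the mouth, with no measurable force on the instrument. A wrong-way wrist turn mid-run swung and tilted the empty gripper; I levelled it to within about 0.5° and saw no sign that it touched anything.

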